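# Flip the stock tags on the phone-repair parts board

### The arm

A 6-joint arm with a two-finger parallel gripper is mounted at the origin on the work surface. World frame = base frame: x ahead of the robot, y to its left, z up, the work surface at z = 0. Lengths are in mm, angles in rad, forces in N, time in s.
With the tool pointing down it reaches from about 400 to 925 mm from the base axis. Payload 12.5 kg.
Tool frame: the origin (TCP) lies at the very end of the fingers, on their centre line; the grasp point (between the pads) lies 19 mm behind it; x points along the fingers, y is the direction in which the jaws open and shut, and the axes are right-handed (so a half turn about x gives the same grasp; the last joint's range is limited). The gripper opens to 95 mm and grips with 3 to 60 N. Pads are 20 mm wide; open, the fingers measure 119 mm over their backs; the gripper's body (75 mm by 180 mm) begins 59 mm behind the grasp point.
Start: joints at [-1.275, 0.491, 1.559, -0, 1.092, -0.106], TCP at [244.446, -575.233, 214.661] pointing down, gripper open.
Joint ranges: [-3.1, 3.1], [-0.84, 2.19], [0.05, 2.79], [-1.13, 4.28], [0.06, 2.93], [-2.69, 2.69]. Speed limits (rad/s): [2.22, 2.22, 2.79, 3.14, 3.14, 3.14].

### API

Orientations are given as [roll, pitch, yaw] about the fixed x, y, z axes, in that order (R = Rz(yaw) Ry(pitch) Rx(roll)).
In Python, from cell import env, optics, job gives the robot as it stands.
- The arm moves only by the shell command python3 -m handwheel 'ROWS' [OPENING]. ROWS is JSON, a list of rows, each an object with "travel": the shift along the world's x, y, z in mm, a list of three; "roll": the turn about the world's z in degrees. In form: [{"travel": [dx, dy, dz], "roll": roll}, ...]. A call has 1 to 8 rows; each row is the pose to reach, as a shift and turn from the pose commanded when the call began; what a row does not reach only later rows make up. A row lasts 1/10 s, in which the tool goes at most 50 mm and 8.59 degrees, less where a joint would pass 70% of its speed; a pose out of reach is approached as far as the arm can. A call with a gripper value outside its range is refused whole. OPENING is the closure, from -1 (fully open) to 1 (shut), set as the call begins (- or left out, the last holds). The fingers move at their own pace and stop on an object; the grip force is fixed at half the most. Time passes only in rows, so rows that repeat a pose let the fingers close. It gives the time, the measured TCP pose, the force and the opening at its end, in the units of the state.
- env.state(): the state, without advancing time (a new reading comes with each control period).
- optics.read_camera(name): name is "scene" or "top" or "wrist"; returns the picture (420x560x3 uint8, red, green, blue); there is no depth.
- optics.camera_params(name): a dict with "fx", "fy", "cx", "cy" (pixels), "k1" (the pictures are not rectified: a ray, as slopes to the right and down, at radius r is drawn at 1 + k1 r^2 times it, then the intrinsics apply), "world_from_camera" (4x4, takes a point from camera to world coordinates). Camera axes: x right, y up, looking along -z (the intrinsics and any distortion apply to the point x, -y, -z); pixel columns grow to the right and rows downward; lengths in mm; the calibration is good to about 2 mm. A picture is of the moment at which its call begins: read the wrist's pose just before it. camera_params takes no time and is no camera call; for the wrist camera it gives the pose at the moment of the call.
- job.job_done(): hands the job in, once; it reports no verdict.
The state is a dict: "t": time; "joints": joint angles; "qvel": joint speeds; "tau": joint torques, N m; "eef_pos": TCP position; "tcp_rot": TCP orientation; "ft_force": force on the tool from outside, world axes, zero at the start; "moment": the same for the moment, N m; "opening": opening from 0.0 (shut) to 1.0 (fully open).
Only numpy, scipy, OpenCV 4.12 (cv2) and the standard library are available. Lean on these libraries where they do the work, as an engineer would, in place of code of your own. Each camera call takes 0.05 s, during which the arm holds its last target.

### The job

The flip tags on the phone-repair parts board are out of date. With a fingertip, gently push over the ones that are wrong, so that the tag of each full bin leans towards its bin (disc face up) and the tag of each bin that is not full leans away from its bin (two-bar face up). Leave the bins and everything else on the bench where they are: nothing is to be picked up.

Things in the scene. Friction and masses are not known exactly. Their poses are not given: they have to be found in the camera images.
- board: Fixed stock board: wooden base 250 x 410 x 6 mm carrying a dark wooden rail 14 mm thick that runs along the board's y axis through its origin. Origin: on the bench surface, under the middle of the rail. x points from the rail to the bins, y along the row, z up. Hinge cheeks on the rail reach 66 mm above the bench.
- tag0 (a joint): Lean of flip tag 0 in rad: 0 upright, + leans towards its bin (board +x), - away from it; stops at +0.66 and -0.66. Its own weight (30 g) holds it on either stop, and once pushed past upright it falls over by itself. At a stop its free edge is 107 mm above the bench and 37 mm to the side of the hinge.
- tag0_hinge (a point): Middle of the hinge line of tag 0 (along the board's y), 60 mm above the bench, at y = 142.5 mm in the board frame; axes as the board's. The tag is a white plate 46 mm wide, 60 mm long from the hinge, 4 mm thick. The face that looks up when it leans towards the bin has a black disc (26 mm), the other two black bars.
- bay0 (a point): Floor centre of the bay that belongs to tag 0: 125 mm behind the hinge (board +x), 6 mm above the bench.
- tag1 (a joint): Lean of flip tag 1 in rad: 0 upright, + leans towards its bin (board +x), - away from it; stops at +0.66 and -0.66. Its own weight (30 g) holds it on either stop, and once pushed past upright it falls over by itself. At a stop its free edge is 107 mm above the bench and 37 mm to the side of the hinge.
- tag1_hinge (a point): Middle of the hinge line of tag 1 (along the board's y), 60 mm above the bench, at y = 47.5 mm in the board frame; axes as the board's. The tag is a white plate 46 mm wide, 60 mm long from the hinge, 4 mm thick. The face that looks up when it leans towards the bin has a black disc (26 mm), the other two black bars.
- bay1 (a point): Floor centre of the bay that belongs to tag 1: 125 mm behind the hinge (board +x), 6 mm above the bench.
- tag2 (a joint): Lean of flip tag 2 in rad: 0 upright, + leans towards its bin (board +x), - away from it; stops at +0.66 and -0.66. Its own weight (30 g) holds it on either stop, and once pushed past upright it falls over by itself. At a stop its free edge is 107 mm above the bench and 37 mm to the side of the hinge.
- tag2_hinge (a point): Middle of the hinge line of tag 2 (along the board's y), 60 mm above the bench, at y = -47.5 mm in the board frame; axes as the board's. The tag is a white plate 46 mm wide, 60 mm long from the hinge, 4 mm thick. The face that looks up when it leans towards the bin has a black disc (26 mm), the other two black bars.
- bay2 (a point): Floor centre of the bay that belongs to tag 2: 125 mm behind the hinge (board +x), 6 mm above the bench.
- tag3 (a joint): Lean of flip tag 3 in rad: 0 upright, + leans towards its bin (board +x), - away from it; stops at +0.66 and -0.66. Its own weight (30 g) holds it on either stop, and once pushed past upright it falls over by itself. At a stop its free edge is 107 mm above the bench and 37 mm to the side of the hinge.
- tag3_hinge (a point): Middle of the hinge line of tag 3 (along the board's y), 60 mm above the bench, at y = -142.5 mm in the board frame; axes as the board's. The tag is a white plate 46 mm wide, 60 mm long from the hinge, 4 mm thick. The face that looks up when it leans towards the bin has a black disc (26 mm), the other two black bars.
- bay3 (a point): Floor centre of the bay that belongs to tag 3: 125 mm behind the hinge (board +x), 6 mm above the bench.
- bin_batteries: Loose grey open bin, 90 mm (x) x 76 mm (y) x 40 mm high, origin under its centre, standing in one of the four bays; FULL: packed to the brim with two rows of black upright phone batteries.
- bin_cameras: Loose grey open bin, 90 mm (x) x 76 mm (y) x 40 mm high, origin under its centre, standing in one of the four bays; FULL: packed to the brim with upright dark steel camera modules.
- bin_one_battery: Loose grey open bin, 90 mm (x) x 76 mm (y) x 40 mm high, origin under its centre, standing in one of the four bays; NOT full: a single flat black battery on its floor.
- bin_one_camera: Loose grey open bin, 90 mm (x) x 76 mm (y) x 40 mm high, origin under its centre, standing in one of the four bays; NOT full: a single dark steel camera module on its floor.
- suction_puller: Rubber suction puller, 44 mm wide, 32 mm high, standing on the board's base in front of the rail; origin under its centre. Not part of the work.
- tape_roll: Roll of paper tape, 40 mm wide, 18 mm high, lying on the board's base in front of the rail; origin under its centre. Not part of the work.
- phone: Opened phone, 146 x 71 x 8 mm, lying on the bench; origin under its centre. Not part of the work.
- dust_brush: Wooden dust brush, 175 mm long, 16 mm thick, lying along its x; origin at the bench below its middle. Not part of the work.
- screwdriver: Yellow-handled screwdriver, 150 mm long, lying along its x. Not part of the work.
- spray_bottle: Clear bottle, 52 mm wide, 120 mm high, upright; origin under its centre. Not part of the work.
- screw_dish: White ceramic dish, 70 mm wide, 22 mm high; origin under its centre. Not part of the work.
There are look-alikes about, which are no part of the job. Leave any turquoise or yellow look-alike of the bin_batteries alone.

How it is judged:
By the outcome, as a careful person would: the job done as asked, in the order asked, and still so for the second after the job is handed in, with the robot touching nothing.
It also fails if it takes over 38 s, if anything falls off the work surface, if the arm or the gripper's body presses on something with over 40 N, if the wrist force passes 120 N, or if a joint passes its speed limit or range.

## Working session

There is one attempt and no reset: what is moved stays moved. The work goes in short steps, Python scripts to look and compute and a shell command to move; the robot and the scene stay as the last step left them, time stands still between calls to the robot, and variables do not carry over. Pictures are saved under pics/ and viewed, and the job is handed in when it is done.

```bash
ls; mkdir -p pics
python3 - <<'E'
from cell import env,optics,job
import cv2
for n in ("scene","top"):
    im=optics.read_camera(n); cv2.imwrite(f"pics/{n}0.png",im[:,:,::-1])
    p=optics.camera_params(n); print(n,p)
print(env.state())
E
```

```text
pics
scene {'fx': 431.6025413191866, 'fy': 431.6025413191866, 'cx': 280.96923914054435, 'cy': 213.6928789662931, 'k1': 0.009209313215294385, 'world_from_camera': array([[-8.91735315e-01, -3.76988877e-01,  2.50374749e-01,
         7.97726503e+02],
       [ 4.52371017e-01, -7.58399802e-01,  4.69244290e-01,
         5.04351134e+02],
       [ 1.29842822e-02,  5.31703984e-01,  8.46830728e-01,
         9.76742603e+02],
       [ 0.00000000e+00,  0.00000000e+00,  0.00000000e+00,
         1.00000000e+00]])}
top {'fx': 436.3363191222737, 'fy': 436.3363191222737, 'cx': 285.2391979915339, 'cy': 209.05698785141527, 'k1': 0.003724243881546847, 'world_from_camera': array([[-1.89113494e-02,  9.93267336e-01, -1.14290687e-01,
         3.64039829e+02],
       [-9.99705998e-01, -1.70502475e-02,  1.72396850e-02,
         5.60554461e+00],
       [ 1.51749315e-02,  1.14583111e-01,  9.93297756e-01,
         1.44124053e+03],
       [ 0.00000000e+00,  0.00000000e+00,  0.00000000e+00,
         1.00000000e+00]])}
{'t': 0.1, 'joints': array([-1.27459257e+00,  4.91508364e-01,  1.55940557e+00,  5.65466006e-06,
        1.09166785e+00, -1.05565598e-01]), 'qvel': array([-0.00026421, -0.00010704, -0.00260687, -0.00108704, -0.00025848,
        0.00122997]), 'tau': array([ 3.94314935e-03, -6.13619757e+01, -2.58608097e+01,  6.93671429e-02,
        4.70005721e-02, -5.95074471e-05]), 'eef_pos': array([ 244.38370285, -575.00765608,  214.10865697]), 'tcp_rot': array([-1.68143235,  1.56980718,  1.86192705]), 'ft_force': array([-0.10254144, -0.13162229, -0.36062958]), 'moment': array([-0.04637637,  0.01706271, -0.00050999]), 'opening': 1.004816393051267}
```

View pics/scene0.png

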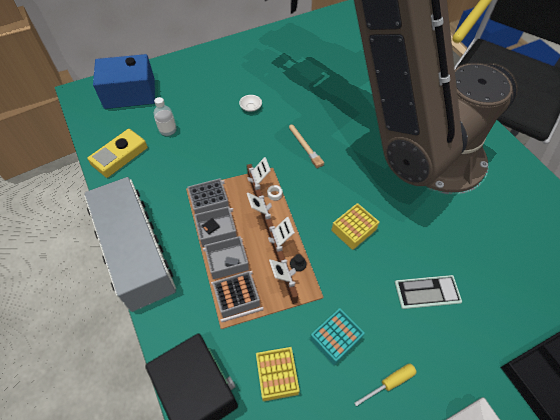

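View pics/top0.png

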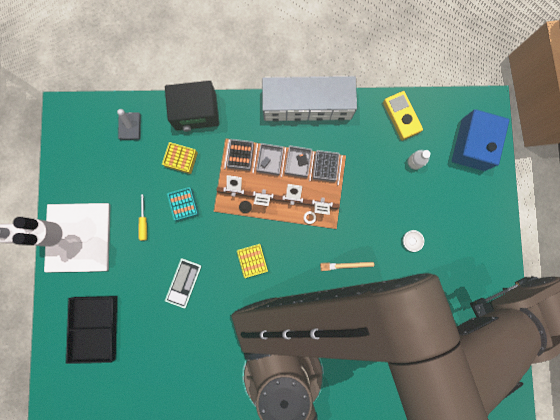

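Run:
```python
import cv2
a=cv2.imread("pics/top0.png")[130:235,205:355]; cv2.imwrite("pics/topc.png",cv2.resize(a,None,fx=5,fy=5,interpolation=cv2.INTER_CUBIC))
a=cv2.imread("pics/scene0.png")[150:330,180:330]; cv2.imwrite("pics/scenec.png",cv2.resize(a,None,fx=3.3,fy=3.3,interpolation=cv2.INTER_CUBIC))
```

```text
(no output)
```

View pics/topc.png

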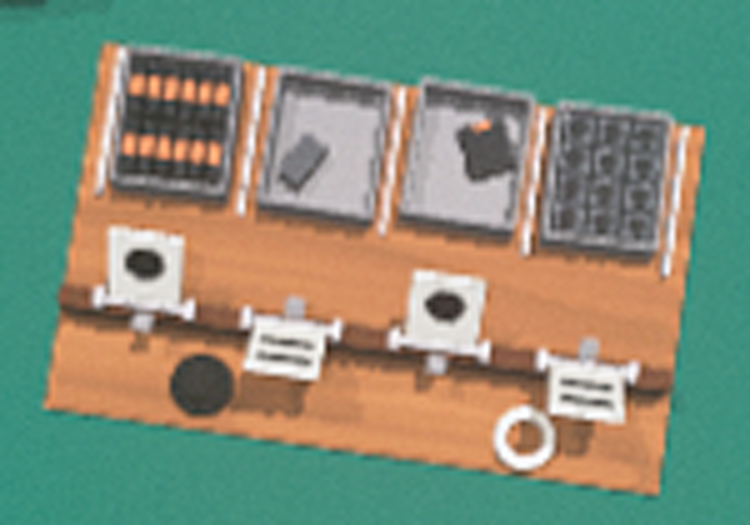

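View pics/scenec.png

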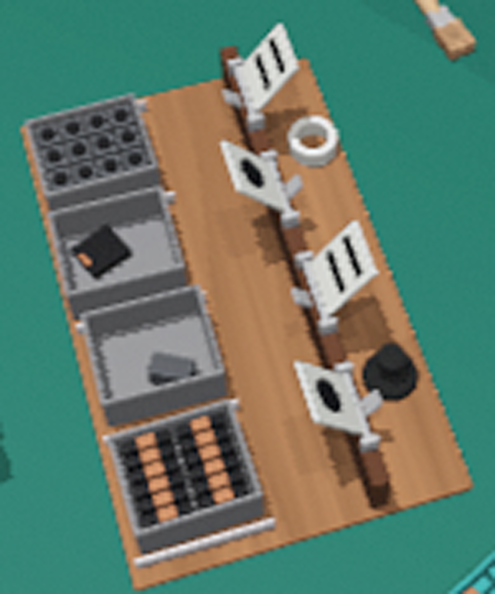

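```bash
cat > h.py <<'E'
import numpy as np,cv2
from cell import env,optics,job
def ray(n,uv,z,p=None):
    p=p or optics.camera_params(n)
    d=np.array([[(uv[0]-p['cx'])/p['fx'],(uv[1]-p['cy'])/p['fy']]])
    s=d.copy()
    for _ in range(5): s=d/(1+p['k1']*(s**2).sum())
    T=np.array(p['world_from_camera']); v=T[:3,:3]@np.array([s[0,0],-s[0,1],-1]); o=T[:3,3]
    return o+v*(z-o[2])/v[2]
def proj(n,X,p=None):
    p=p or optics.camera_params(n)
    T=np.array(p['world_from_camera']); c=T[:3,:3].T@(np.asarray(X,float)-T[:3,3])
    s=np.array([c[0],-c[1]])/-c[2]; s=s*(1+p['k1']*(s**2).sum())
    return np.array([p['fx']*s[0]+p['cx'],p['fy']*s[1]+p['cy']])
E
python3 - <<'E'
from h import *
t=lambda a:np.array([205+a[0]/5.-.4,130+a[1]/5.-.4])
s=lambda a:np.array([180+a[0]/3.3-.35,150+a[1]/3.3-.35])
C={k:ray("top",t(v),6)[:2] for k,v in dict(FL=(105,42),FR=(705,125),NR=(660,495),NL=(45,408)).items()}
for k,v in C.items(): print(k,v.round(1))
print("sizes",[round(float(np.linalg.norm(C[a]-C[b])),1) for a,b in (("FL","FR"),("NL","NR"),("FL","NL"),("FR","NR"))])
print("scene NL",ray("scene",s((471,488)),6).round(1),"FL",ray("scene",s((135,588)),6).round(1),"NR",ray("scene",s((305,60)),6).round(1))
y=(C["FL"]+C["NL"]-C["FR"]-C["NR"]); yaw=np.arctan2(-y[0],y[1]); print("yaw",yaw)
for n,a,b in (("2",(395,340),(487,352)),("3",(543,362),(632,375)),("0",(98,300),(188,312)),("1",(243,318),(335,330))):
    print(n,((ray("top",t(a),62)+ray("top",t(b),62))/2).round(1), np.linalg.norm(ray("top",t(a),62)-ray("top",t(b),62)).round(1))
# tag free edge corners z~107
for n,a,b in (("2 edge",(412,270),(486,278)),("3 edge",(550,413),(622,422))):
    print(n,((ray("top",t(a),107)+ray("top",t(b),107))/2).round(1), np.linalg.norm(ray("top",t(a),107)-ray("top",t(b),107)).round(1))
for n,a,b in (("s2 edge",(222,143),(250,207)),("s3 edge",(283,25),(297,70))):
    print(n,((ray("scene",s(a),107)+ray("scene",s(b),107))/2).round(1))
E
```

```text
FL [773.4 176.9]
FR [ 710.2 -226. ]
NR [ 461.4 -187.6]
NL [526.1 217.3]
sizes [407.9, 410.0, 250.6, 251.8]
scene NL [529.  219.3   6. ] FL [772.2 178.4   6. ] NR [ 463.7 -182.2    6. ]
yaw -0.15711805385752006
2 [555.3 -43.1  62. ] 59.2
3 [ 539.2 -136.3   62. ] 57.4
0 [584.2 146.6  62. ] 58.0
1 [571.1  53.7  62. ] 59.2
2 edge [594.  -47.4 107. ] 46.1
3 edge [ 503.1 -129.9  107. ] 44.7
s2 edge [590.8 -38.1 107. ]
s3 edge [ 503.4 -127.2  107. ]
```

Run:
```python
from h import *
from scipy.spatial.transform import Rotation as R
s=env.state(); M=R.from_euler('xyz',s['tcp_rot']).as_matrix(); print(M.round(3)); print("jaw angle deg",np.degrees(np.arctan2(M[1,1],M[0,1])), "board y ang",np.degrees(np.arctan2(.988,.156)))
bx=np.array([np.cos(-.157),np.sin(-.157)])
for n,h,sg in (("3",(540,-136),-1),("2",(555.5,-42.3),1)):
    for d in (70,60,12,5): print(n,sg*d,(np.array(h)+sg*d*bx).round(1))
    print("px free edge",proj("top",list(np.array(h)+sg*37*bx)+[107]))
```

```text
[[-0.     0.391 -0.92 ]
 [ 0.001 -0.92  -0.391]
 [-1.    -0.001 -0.   ]]
jaw angle deg -66.98045809696332 board y ang 81.02737338510362
3 -70 [ 470.9 -125.1]
3 -60 [ 480.7 -126.6]
3 -12 [ 528.1 -134.1]
3 -5 [ 535.1 -135.2]
px free edge [321.90435419 212.98310993]
2 70 [624.6 -53.2]
2 60 [614.8 -51.7]
2 12 [567.4 -44.2]
2 5 [560.4 -43.1]
px free edge [294.63408904 185.0167192 ]
```

Candidates (top view): tags with pixel positions tag0 (234,183) disc, tag1 (262,199) bars, tag2 (293,191) disc and tag3 (322,208) bars. Bins in bays 0 to 3 are batteries full (240,154), one camera (269,159), one battery (298,161) and cameras full (326,166). The turquoise bin (182,203) and yellow bins (180,157) and (252,260) are off the board and will be ignored. In both crops tag2 (disc, bin not full) and tag3 (bars, bin full) are wrong, while tag0 and tag1 are right. I'll push tag3 towards board +x and tag2 towards board −x.

```bash
python3 -m handwheel '[{"travel":[10,20,0],"roll":-2},{"travel":[25,50,0],"roll":-5},{"travel":[45,90,0],"roll":-10},{"travel":[66,130,0],"roll":-14},{"travel":[87,172,0],"roll":-18},{"travel":[108,214,0],"roll":-23},{"travel":[128,254,0],"roll":-28},{"travel":[148,294,0],"roll":-32}]' 1
```

```text
t: 0.9
eef_pos: [392.9, -279.5, 214.6]
tcp_rot: [-0.291, 1.571, 2.69]
ft_force: [0.9, -0.3, -0.4]
opening: 0.382
```

```bash
python3 -m handwheel '[{"travel":[18,36,0],"roll":0},{"travel":[36,72,0],"roll":0},{"travel":[54,108,0],"roll":0},{"travel":[68,138,0],"roll":0},{"travel":[78,156,-10],"roll":0},{"travel":[78,156,-35],"roll":0},{"travel":[78,156,-60],"roll":0},{"travel":[78,156,-60],"roll":0}]'
python3 - <<'E'
from h import *
for n in ("scene","wrist"):
    cv2.imwrite(f"pics/{n}1.png",cv2.resize(optics.read_camera(n)[:,:,::-1],None,fx=1.4,fy=1.4))
print(env.state()['eef_pos'],env.state()['opening'],env.state()['ft_force'])
E
```

```text
t: 1.7
eef_pos: [469.2, -124.5, 152.3]
tcp_rot: [-0.22, 1.566, 2.765]
ft_force: [-0.2, -0.1, 0.3]
opening: 0.005
[ 470.47854064 -125.29846105  154.91044438] 0.004636937651354408 [-0.11467258  0.40433017  0.42426446]
```

View pics/scene1.png

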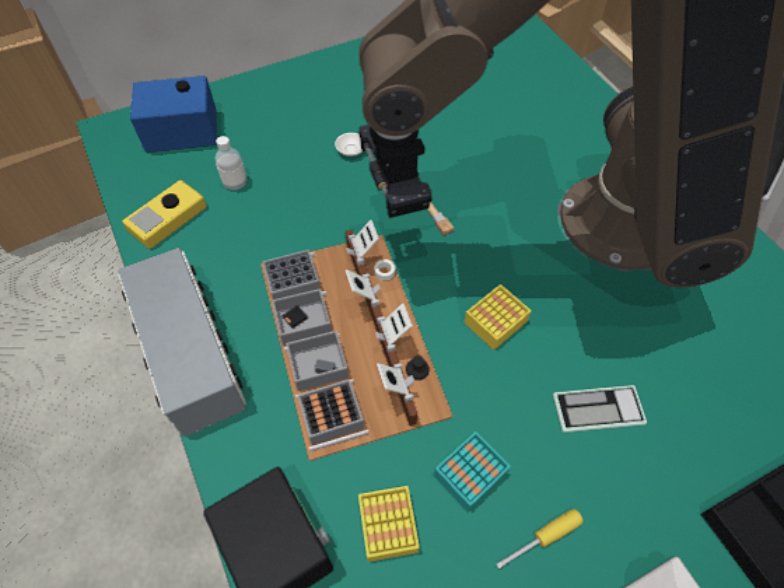

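View pics/wrist1.png

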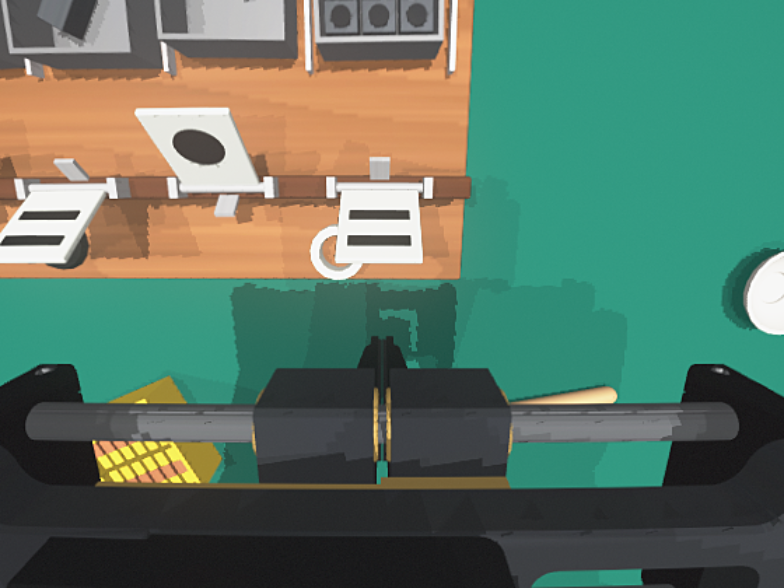

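```bash
python3 -m handwheel '[{"travel":[0,0,-20],"roll":0},{"travel":[0,0,-45],"roll":0},{"travel":[0,0,-62],"roll":0},{"travel":[0,0,-65],"roll":0},{"travel":[6,-1,-65],"roll":0},{"travel":[13,-2,-65],"roll":0},{"travel":[19,-3,-65],"roll":0},{"travel":[24,-3.8,-65],"roll":0}]'; python3 -m handwheel '[{"travel":[5,-0.8,0],"roll":0},{"travel":[10,-1.6,0],"roll":0},{"travel":[15,-2.4,0],"roll":0},{"travel":[20,-3.2,0],"roll":0},{"travel":[25,-4,0],"roll":0},{"travel":[30,-4.7,0],"roll":0}]';  python3 - <<'E'
from h import *
for n in ("scene","wrist"):
    cv2.imwrite(f"pics/{n}2.png",cv2.resize(optics.read_camera(n)[:,:,::-1],None,fx=1.4,fy=1.4))
print(env.state()['eef_pos'],env.state()['ft_force'])
E
```

```text
t: 2.6
eef_pos: [495.4, -129.3, 90.4]
tcp_rot: [2.842, 1.569, -0.456]
ft_force: [0.4, -0.2, -0.2]
opening: 0.003
t: 3.2
eef_pos: [524.9, -133.8, 89.6]
tcp_rot: [1.245, 1.571, -2.054]
ft_force: [0.3, -0.5, 0.9]
opening: 0.006
[ 525.06206664 -133.85222073   89.58873553] [ 0.67629236  0.31427493 -1.82226566]
```

View pics/wrist2.png

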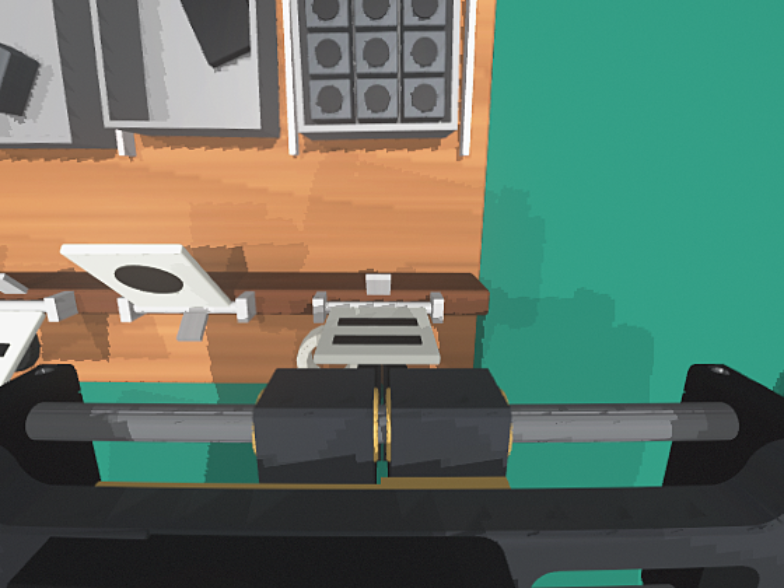

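The tag is now partly raised in front of the fingertip at (380,340), and forces are low. I'll continue past upright, then retreat.

```bash
python3 -m handwheel '[{"travel":[4,-0.6,0],"roll":0},{"travel":[8,-1.2,0],"roll":0},{"travel":[11,-1.7,0],"roll":0},{"travel":[14,-2.2,0],"roll":0},{"travel":[14,-2.2,0],"roll":0}]';  python3 - <<'E'
from h import *
for n in ("wrist",):
    cv2.imwrite(f"pics/{n}3.png",cv2.resize(optics.read_camera(n)[:,:,::-1],None,fx=1.4,fy=1.4))
print(env.state()['eef_pos'],env.state()['ft_force'])
E
```

```text
t: 3.8
eef_pos: [538.8, -136.0, 89.7]
tcp_rot: [2.6, 1.571, -0.698]
ft_force: [0.5, 0.6, -0.2]
opening: 0.007
[ 538.54860925 -135.94204592   89.6112902 ] [-0.06889513 -0.40035407 -0.19027223]
```

View pics/wrist3.png

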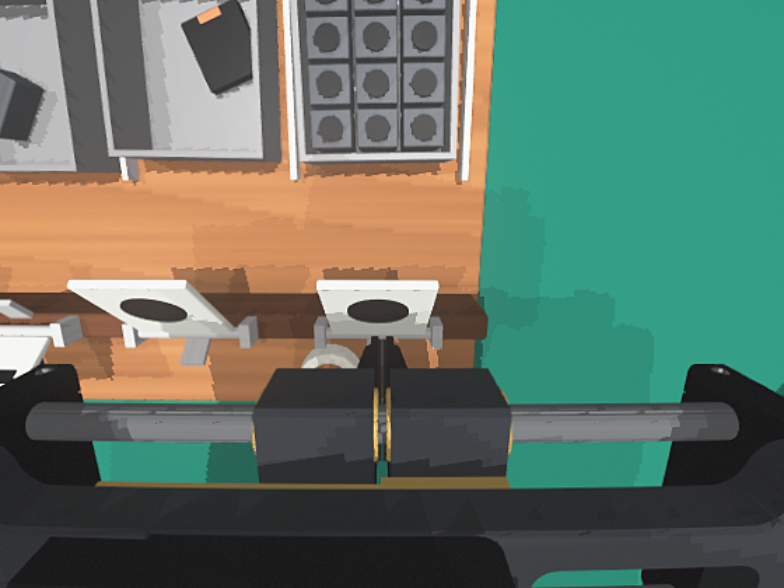

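Tag3 now shows its disc at (378,311), leaning towards the bin. Next: back off, rise, and go to the bin side of tag2.

```bash
python3 -m handwheel '[{"travel":[-12,2,0],"roll":0},{"travel":[-28,4,5],"roll":0},{"travel":[-30,5,30],"roll":0},{"travel":[-30,5,60],"roll":0},{"travel":[-22,10,78],"roll":0},{"travel":[5,25,80],"roll":0},{"travel":[35,45,80],"roll":0},{"travel":[62,66,80],"roll":0}]'; python3 -m handwheel '[{"travel":[18,12,0],"roll":0},{"travel":[25,17,0],"roll":0},{"travel":[25,17,0],"roll":0}]';  python3 - <<'E'
from h import *
for n in ("wrist","scene","top"):
    cv2.imwrite(f"pics/{n}4.png",cv2.resize(optics.read_camera(n)[:,:,::-1],None,fx=1.4,fy=1.4))
print(env.state()['eef_pos'],env.state()['ft_force'])
E
```

```text
t: 4.65
eef_pos: [600.6, -69.4, 170.0]
tcp_rot: [2.698, 1.57, -0.601]
ft_force: [0.8, -1.4, -0.7]
opening: 0.002
t: 4.95
eef_pos: [625.0, -52.5, 169.2]
tcp_rot: [0.114, 1.57, 3.1]
ft_force: [-0.5, 1.2, 0.2]
opening: 0.006
[624.42887576 -53.592978   169.67638269] [-0.52729055 -0.04562361 -0.03262761]
```

View pics/wrist4.png

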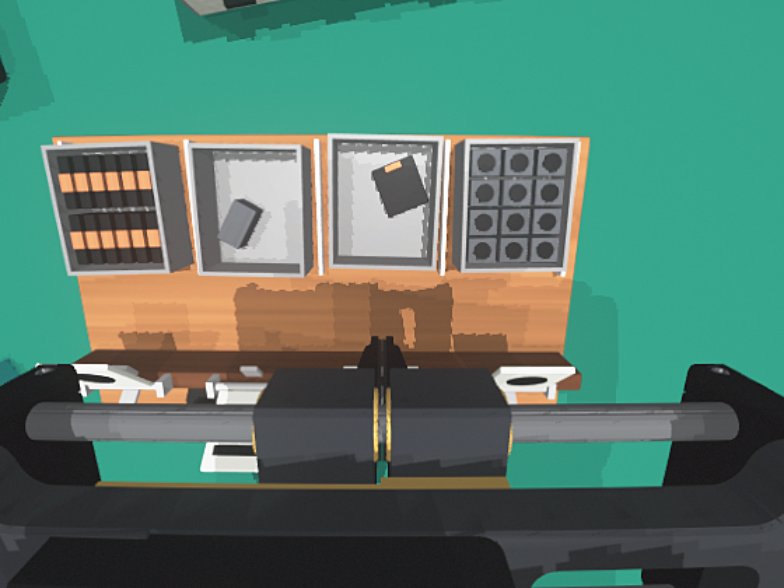

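View pics/scene4.png

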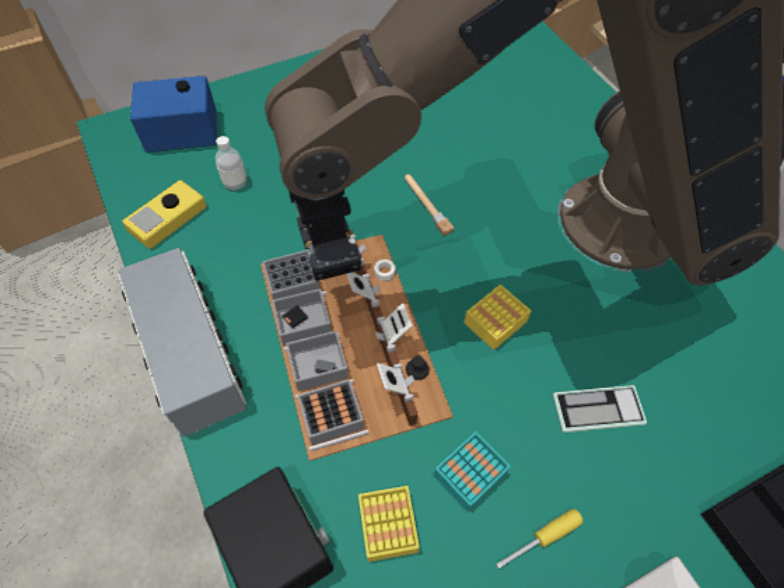

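Wrist view: finger (382,350) is in line with bay 2 (385,200) and beyond tag2's free edge, and tag3's disc at (530,380) is up. I'll lower and push towards board −x.

```bash
python3 -m handwheel '[{"travel":[0,0,-25],"roll":0},{"travel":[0,0,-55],"roll":0},{"travel":[0,0,-76],"roll":0},{"travel":[0,0,-80],"roll":0},{"travel":[-6,1,-80],"roll":0},{"travel":[-13,2,-80],"roll":0},{"travel":[-19,3,-80],"roll":0},{"travel":[-24,3.8,-80],"roll":0}]'; python3 -m handwheel '[{"travel":[-5,0.8,0],"roll":0},{"travel":[-10,1.6,0],"roll":0},{"travel":[-15,2.4,0],"roll":0},{"travel":[-20,3.2,0],"roll":0},{"travel":[-25,4,0],"roll":0},{"travel":[-30,4.7,0],"roll":0}]';  python3 -m handwheel '[{"travel":[-4,0.6,0],"roll":0},{"travel":[-8,1.2,0],"roll":0},{"travel":[-11,1.7,0],"roll":0},{"travel":[-14,2.2,0],"roll":0},{"travel":[-14,2.2,0],"roll":0}]';python3 - <<'E'
from h import *
for n in ("top","scene"):
    cv2.imwrite(f"pics/{n}5.png",cv2.resize(optics.read_camera(n)[:,:,::-1],None,fx=1.4,fy=1.4))
print(env.state()['eef_pos'],env.state()['ft_force'])
E
```

```text
t: 5.9
eef_pos: [601.1, -49.1, 90.7]
tcp_rot: [3.028, 1.569, -0.27]
ft_force: [0.9, 0.3, 0.3]
opening: 0.002
t: 6.5
eef_pos: [571.0, -44.3, 89.6]
tcp_rot: [0.474, 1.571, -2.824]
ft_force: [-0.2, 0.4, 0.8]
opening: 0.002
t: 7.0
eef_pos: [557.1, -42.2, 89.7]
tcp_rot: [0.526, 1.571, -2.772]
ft_force: [0.2, 0.1, 0.7]
opening: 0.004
[557.56423955 -42.24258519  89.69827198] [ 0.98579751 -0.842115    0.90675416]
```

View pics/scene5.png

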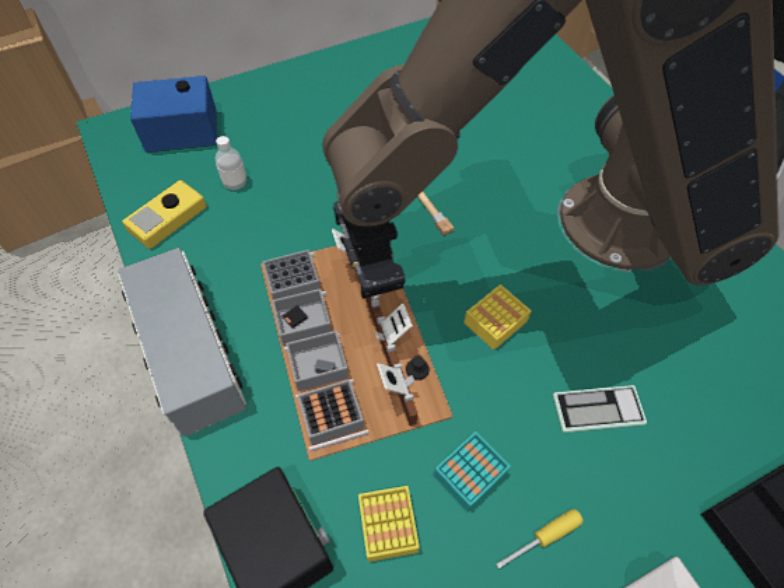

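View pics/top5.png

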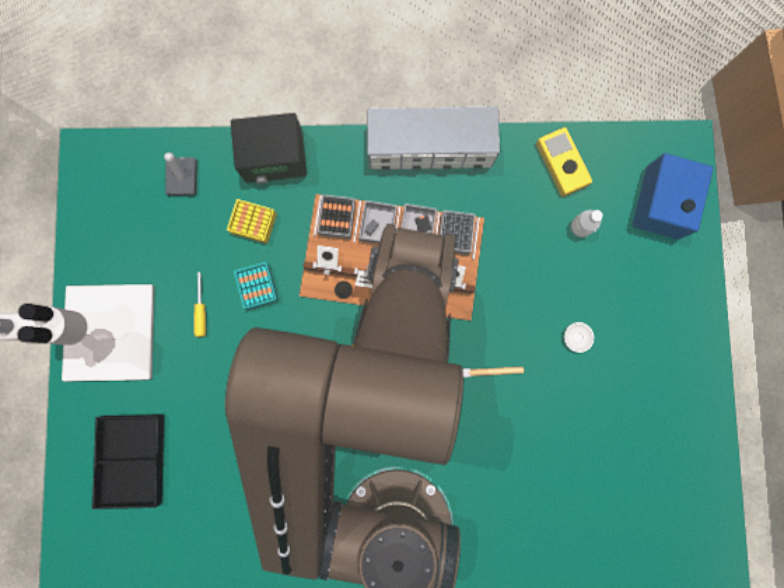

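The tag is hidden by the wrist; I'll back off, lift and swing aside for a clear look.

```bash
python3 -m handwheel '[{"travel":[12,-2,0],"roll":0},{"travel":[28,-4,5],"roll":0},{"travel":[30,-5,30],"roll":0},{"travel":[30,-5,65],"roll":0},{"travel":[30,-5,100],"roll":0},{"travel":[25,-25,115],"roll":0},{"travel":[10,-60,118],"roll":0},{"travel":[-10,-102,118],"roll":0}]'; python3 -m handwheel '[{"travel":[-22,-42,0],"roll":0},{"travel":[-44,-84,0],"roll":0},{"travel":[-66,-126,0],"roll":0},{"travel":[-88,-168,0],"roll":0},{"travel":[-110,-208,0],"roll":0},{"travel":[-128,-240,0],"roll":0},{"travel":[-140,-260,0],"roll":0},{"travel":[-140,-260,0],"roll":0}]'
python3 - <<'E'
from h import *
a=optics.read_camera("top")[:,:,::-1]; b=optics.read_camera("scene")[:,:,::-1]
cv2.imwrite("pics/top6.png",cv2.resize(a[130:235,205:355],None,fx=5,fy=5,interpolation=cv2.INTER_CUBIC))
cv2.imwrite("pics/scene6.png",cv2.resize(b[150:330,180:330],None,fx=3.3,fy=3.3,interpolation=cv2.INTER_CUBIC))
d=cv2.absdiff(a,cv2.imread("pics/top0.png")).max(2); ys,xs=np.where(d[130:235,205:355]>60); print(len(xs),xs.min()+205,xs.max()+205,ys.min()+130,ys.max()+130)
print(env.state()['eef_pos'],env.state()['t'])
E
```

```text
t: 7.9
eef_pos: [547.7, -144.6, 208.5]
tcp_rot: [2.906, 1.569, -0.39]
ft_force: [0.5, -1.2, -0.6]
opening: 0.002
t: 8.7
eef_pos: [406.1, -406.5, 207.4]
tcp_rot: [1.373, 1.57, -1.929]
ft_force: [-0.0, 0.6, -0.9]
opening: 0.002
807 280 332 184 220
[ 407.35288894 -404.16810766  207.48733351] 8.8
```

View pics/top6.png

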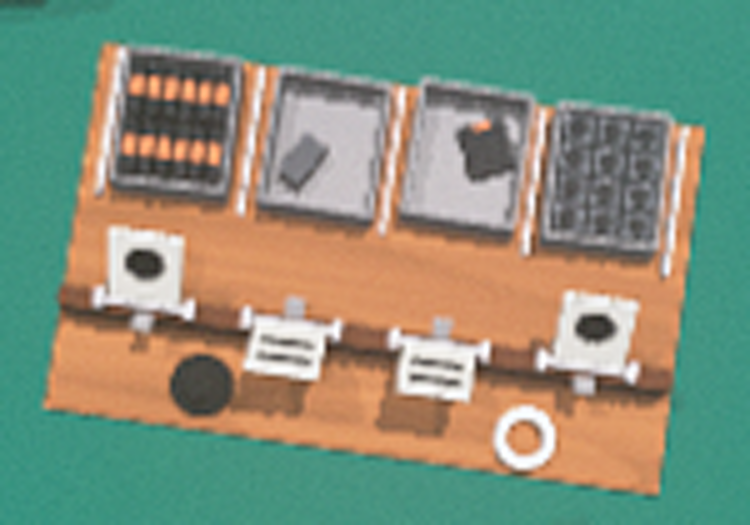

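View pics/scene6.png

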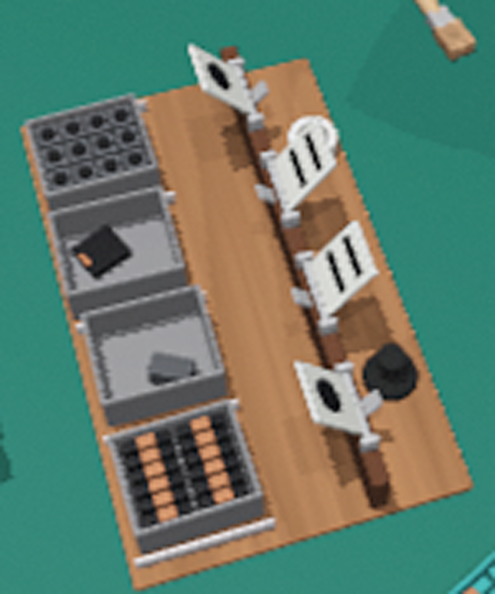

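Both views show tag0 disc, tag1 bars, tag2 bars and tag3 disc. In the top view only tags 2 and 3 have changed; the bins, tape roll and puller have not moved.

```bash
python3 -c "
from cell import job; print(job.job_done())"
```

```text
the job is handed in; nothing more can be done
None
```

I pushed over the two wrong tags with the closed fingertips and handed the job in at about 8.8 s, well under the 38 s limit.

- **Tag 3** (full camera bin): now leans towards its bin, disc up.
- **Tag 2** (single battery, not full): now leans away from its bin, two bars up.
- **Tags 0 and 1**: already right, so I left them alone.

In the last top and scene pictures all four tags lie at their stops, showing disc, bars, bars, disc for tags 0 to 3. Comparing the board area with the first top picture, only tags 2 and 3 and their shadows changed. I compared only the board, not the rest of the bench, but the arm stayed clear of it. Force readings stayed under about 2 N throughout, and the arm ended clear of the board. No check failed; the scene and top cameras differed by up to about 10 mm on tag 2's free edge, and both pushes still worked first time.

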